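# Add a second battery pack to the bench logger and close its cover

### The arm

A 6-joint arm with a two-finger parallel gripper is mounted at the origin on the work surface. World frame = base frame: x ahead of the robot, y to its left, z up, the work surface at z = 0. Lengths are in mm, angles in degrees, forces in N, time in s.
With the tool pointing down it reaches from about 300 to 775 mm from the base axis. Payload 14.6 kg.
Tool frame: the origin (TCP) lies between the finger pads; the fingertips stand 8 mm ahead of it and the grasp point (between the pads) lies 11 mm behind it; z points along the fingers, y is the direction in which the jaws open and shut (so a half turn about z gives the same grasp; the last joint's range is limited). The gripper opens to 94 mm and grips with 3 to 60 N. Pads are 16 mm wide; open, the fingers measure 119 mm over their backs; the gripper's body (75 mm by 177 mm) begins 78 mm behind the grasp point.
Start: joints at [67.976, 17.183, 87.147, -0, 75.671, -3.816], TCP at [171.86, 522.45, 213.446] pointing down, gripper open.
Joint ranges: [-173.82, 173.82], [-45.26, 126.66], [13.44, 144.39], [-59.66, 239.66], [0, 175.72], [-146.38, 146.38]. Speed limits (degrees/s): [127.2, 127.2, 147.25, 180, 180, 180].

### API

Orientations are given as [roll, pitch, yaw] about the fixed x, y, z axes, in that order (R = Rz(yaw) Ry(pitch) Rx(roll)).
In Python, from plant import r gives the robot as it stands.
- The arm moves only by the tool jog_arm, never from a script. Its argument "moves" is a list that holds one entry, the list of rows, each a list of 6 numbers: the shift along the tool's x, y, z in cm, then the turn, a rotation vector about the tool's x, y, z in degrees. A call has 1 to 12 rows; each row is the pose to reach, as a shift and turn from the pose measured when the call began, along the tool's axes at that moment; what a row does not reach only later rows make up. A row lasts 1/8 s, in which the tool goes at most 62.5 mm and 10.7 degrees, less where a joint would pass 70% of its speed; a pose out of reach is approached as far as the arm can. A call with a gripper value outside its range is refused whole. "grip" is the opening, from -1 (shut) to 1 (fully open), set as the call begins (left out, the last holds). The fingers move at their own pace and stop on an object; the grip force is fixed at half the most. Time passes only in rows, so rows that repeat a pose let the fingers close. It gives the time, the measured TCP pose, the force and the opening at its end, in the units of the state.
- r.state(): the state, without advancing time (a new reading comes with each control period).
- r.snapshot(name): name is "scene" or "top" or "wrist"; returns the picture (400x640x3 uint8, blue, green, red); there is no depth.
- r.camera_model(name): a dict with "fx", "fy", "cx", "cy" (pixels), "eye" and "attitude" of the camera in the world; the wrist camera has in their place "hand_eye" (4x4, takes a point from camera to tool coordinates, whose origin is the TCP and whose axes are the flange's). Camera axes: x right, y down, z forward; pixel columns grow to the right and rows downward; lengths in mm; the calibration is good to about 2 mm. A picture is of the moment at which its call begins: read the wrist's pose just before it. camera_model takes no time and is no camera call.
- r.job_done(): hands the job in, once; it reports no verdict.
Trained networks look in the newest picture that a camera, given by its name, has taken for a name from the list of things; names that differ only in an ending like _2 or _b are one class to them, and where a whole thing is asked for, a point or a joint stands for the part that bears it (a point fixed in the world has none). Each returns a list of dicts, best first, with "score" (0 to 1); they miss things now and then, are a little off and sometimes report something else, mostly with a low value. They report only what shows in the picture. A call takes as long as a camera call. They do not tell look-alikes from the thing itself.
- r.outline_of(camera, label): "region" (400x640 bool, what is visible of it) and "xy" ([column, row] in pixels, amid what is visible of it).
- r.landmark_of(camera, label): "xy" ([column, row] in pixels: a listed point, or the origin of a listed thing).
The state is a dict: "time_s": time; "joints": joint angles; "joint_velocities": joint speeds; "tau": joint torques, N m; "eef_pos": TCP position; "ee_rot": TCP orientation; "ft_force": force on the tool from outside, world axes, zero at the start; "torque": the same for the moment, N m; "finger_gap": finger opening in mm.
Only numpy, scipy, OpenCV 4.12 (cv2) and the standard library are available. Lean on these libraries where they do the work, as an engineer would, in place of code of your own. Each camera call takes 0.05 s, during which the arm holds its last target. There are 200 camera calls.

### The job

Slide the bench logger's battery cover open and lay the spare battery pack squarely on top of the pack already in the bay, edges lined up and set down rather than dropped. Then slide the cover fully shut over the pile. Do not disturb the power brick, the reel or the screwdriver.

Things in the scene. Friction and masses are not known exactly. Their poses are not given: they have to be found in the camera images.
- case: Bench logger: grey plastic box fixed to the table, 160 (x) x 300 (y) x 60 mm high; rails 6 mm wide along both long top edges rise to 70 mm. Origin: centre of its underside. +y half: closed electronics. -y half: open-topped battery bay, inside 150 (x) x 135 mm (y), from y = -145 to -10 mm, walls 5 mm thick and 60 mm high, floor 12 mm above the table. Display and buttons (+x side) are for show.
- bay_floor (a point): Centre of the inner floor of the battery bay, 12 mm above the table; axes as the logger's.
- cover (a joint): Slide joint of the flat aluminium cover (146 x 146 x 4 mm, top face 66 mm above the table), in m: 0 = fully shut over the bay, 0.14 = fully open, slid along the logger's +y over the electronics half. It starts mostly shut. It stays where it is left (about 2 N of friction).
- cover_grip (a point): Centre of the top of the cover's grip ridge, an upright aluminium bar 70 mm long (along the logger's x), 14 mm wide (along y) and 24 mm high above the cover (ridge top 90 mm above the table). It moves with the cover; 28 mm from the cover's centre towards its -y edge. Axes as the logger's.
- lower_pack: Flat black battery pack already lying in the bay, partly or wholly hidden by the cover at the start: 56 (x) x 100 (y) x 18 mm (z), white paper label on top, two brass contacts on its +y end (either way round will do). Origin: centre of its underside. It lies roughly centred, turned a little at random.
- spare_pack: Identical loose battery pack lying flat, label up, on the table to the robot's right: 56 (x) x 100 (y) x 18 mm (z), about 0.18 kg. Origin: centre of its underside.
- power_brick: Bystander: black power brick without lead, 50 (x) x 96 (y) x 32 mm (z), no label, lying to the robot's right near the spare pack; the two may swap places. Origin: centre of its underside.
- reel: Bystander: white reel of wire lying flat, 90 mm across, 32 mm high, between the robot and the logger. Origin: centre of its underside.
- screwdriver: Bystander: screwdriver 190 mm long lying along its own x further right than the spare pack and the brick. Origin: underside, near its middle.
Things that resemble listed ones, but are neither listed nor needed, are in the scene too. Leave any green or red look-alike of the spare_pack alone.

How it is judged:
By the outcome, as a careful person would: the job done as asked, in the order asked, and still so for the second after the job is handed in, with the robot touching nothing.
It also fails if it takes over 64 s, if anything falls off the work surface, if the arm or the gripper's body presses on something with over 40 N, if the wrist force passes 120 N, or if a joint passes its speed limit or range.

## Working session

There is one attempt and no reset: what is moved stays moved. The work goes in short steps, Python scripts to look and compute and a tool call to move; the robot and the scene stay as the last step left them, time stands still between calls to the robot, and variables do not carry over. Pictures are saved under pics/ and viewed, about 8 in all and at most 12, crops included, and the job is handed in when it is done.

Besides the shell and the picture viewer there is one more tool, called after "Emit:" as a command line: name --argument value ..., lists and objects as JSON in quotes. jog_arm: Moves the arm, as the interface text tells. Its arguments: {"type":"object","properties":{"moves":{"type":"array"},"grip":{"type":"number"}},"required":["moves"]}

```bash
ls; mkdir -p pics; python3 - <<'E'
from plant import r
import cv2,numpy as np
np.set_printoptions(precision=2,suppress=True)
s=r.state();print(s)
for c in ("top","scene"):
    im=r.snapshot(c);cv2.imwrite(f"pics/{c}0.png",im)
    print(c,r.camera_model(c))
    for l in ("case","cover_grip","bay_floor","lower_pack","spare_pack","power_brick","reel","screwdriver"):
        print(l,[(round(d["score"],2),np.round(d["xy"],1)) for d in r.landmark_of(c,l)][:4])
print(r.camera_model("wrist"))
E
```

```text
pics
{'time_s': 0.0, 'joints': array([67.97, 17.22, 87.18,  0.  , 75.67, -3.82]), 'joint_velocities': array([ 0.04,  0.02,  0.01, -0.  , -0.03, -0.01]), 'tau': array([  0.  , -53.18, -35.27,   0.07,   0.02,  -0.  ]), 'eef_pos': array([171.77, 522.22, 212.88]), 'ee_rot': array([-179.93,   -0.01,  161.79]), 'ft_force': array([ 1.09,  0.02, -0.2 ]), 'torque': array([ 0.02, -0.02,  0.03]), 'finger_gap': 93.74517632178141}
top {'fx': 434.32026159746897, 'fy': 434.32026159746897, 'cx': 323.4690206937239, 'cy': 195.73848926200503, 'eye': array([ 304.5 ,  -95.82, 1271.12]), 'attitude': array([-167.52,   -0.37,  -89.44])}
case [(0.74, array([250.7, 192.6]))]
cover_grip [(0.92, array([281.4, 191.6]))]
bay_floor []
lower_pack []
spare_pack [(0.76, array([323.7, 132. ])), (0.68, array([376.7, 129.5])), (0.62, array([407.3, 180.7]))]
power_brick [(0.58, array([361.7, 232.7])), (0.32, array([280.3, 191.2]))]
reel [(0.69, array([200.7, 270.6]))]
screwdriver [(0.74, array([441.2, 216.7]))]
scene {'fx': 382.1782021718959, 'fy': 382.1782021718959, 'cx': 320.70271150980795, 'cy': 196.98311992347584, 'eye': array([1145.71, -328.96,  774.33]), 'attitude': array([-137.94,   -0.99,   70.92])}
case [(0.67, array([405.3, 210.9]))]
cover_grip [(0.93, array([380.1, 190.7]))]
bay_floor []
lower_pack []
spare_pack [(0.98, array([234.4, 266.4])), (0.87, array([294.4, 319. ])), (0.74, array([361. , 292.4])), (0.64, array([297.7, 255.9]))]
power_brick [(0.62, array([271. , 205.2]))]
reel [(0.6, array([406.4, 142.5]))]
screwdriver [(0.63, array([186.2, 243.2]))]
{'fx': 313.1267296358289, 'fy': 313.1267296358289, 'cx': 316.0323637661826, 'cy': 197.08838623603572, 'hand_eye': array([[  -0.  ,   -0.97,   -0.24,   68.35],
       [   1.  ,   -0.  ,   -0.  ,    0.48],
       [   0.  ,   -0.24,    0.97, -172.18],
       [   0.  ,    0.  ,    0.  ,    1.  ]])}
```

View pics/top0.png

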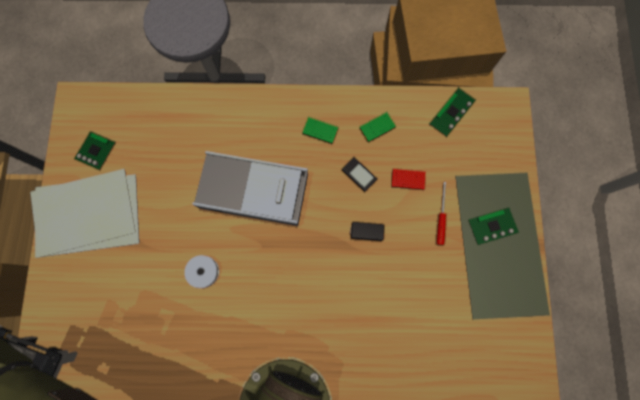

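View pics/scene0.png

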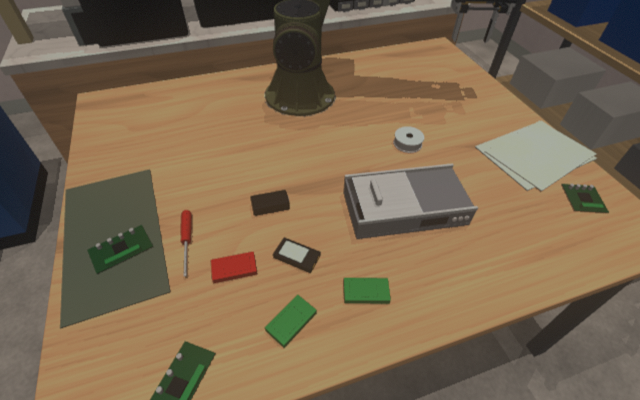

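The top picture shows the logger at (250,190) with its grip ridge at (281,191). The white-labelled black pack is at (359,174), the unlabelled brick at (367,232), and the reel, screwdriver, red (408,179) and green (320,130; 377,127) look-alikes also show. The spare_pack candidates are (359,174), (408,179), (320,130) and (377,127). Only (359,174) is black with a white label, so it fits. I'll confirm that in a crop and measure.

```bash
cat > h.py <<'E'
from plant import r
import cv2,numpy as np
from scipy.spatial.transform import Rotation as R
np.set_printoptions(precision=2,suppress=True)
def pose(s=None):
    s=s or r.state(); T=np.eye(4); T[:3,:3]=R.from_euler("xyz",s["ee_rot"],degrees=True).as_matrix(); T[:3,3]=s["eef_pos"]; return T
def cam(c,T=None):
    m=r.camera_model(c)
    if c=="wrist": X=T@m["hand_eye"]
    else:
        X=np.eye(4); X[:3,:3]=R.from_euler("xyz",m["attitude"],degrees=True).as_matrix(); X[:3,3]=m["eye"]
    return m,X
def plane(mx,uv,z):
    m,X=mx; uv=np.atleast_2d(uv).astype(float)
    d=np.c_[(uv[:,0]-m["cx"])/m["fx"],(uv[:,1]-m["cy"])/m["fy"],np.ones(len(uv))]@X[:3,:3].T
    return X[:3,3]+d*((z-X[2,3])/d[:,2])[:,None]
def proj(mx,P):
    m,X=mx; q=(np.atleast_2d(P)-X[:3,3])@X[:3,:3]
    return np.c_[m["fx"]*q[:,0]/q[:,2]+m["cx"],m["fy"]*q[:,1]/q[:,2]+m["cy"]]
def rect(mx,mask,z):
    """centre, (long,short), angle of long side in world, of the mask laid on plane z"""
    c=max(cv2.findContours(mask.astype(np.uint8),cv2.RETR_EXTERNAL,cv2.CHAIN_APPROX_NONE)[0],key=cv2.contourArea)[:,0]
    p=plane(mx,c,z)[:,:2].astype(np.float32)
    b=cv2.boxPoints(cv2.minAreaRect(p)); e=[b[1]-b[0],b[2]-b[1]]; e.sort(key=lambda v:-np.hypot(*v))
    return b.mean(0),[np.hypot(*v) for v in e],np.degrees(np.arctan2(e[0][1],e[0][0]))%180
def togo(P,yaw=None,s=None):
    """tool-frame shift (cm) to reach TCP P, and turn about tool z (deg) to yaw"""
    T=pose(s); d=T[:3,:3].T@(np.asarray(P,float)-T[:3,3])/10
    if yaw is None: return d
    t=R.from_matrix(T[:3,:3].T@R.from_euler("xyz",[180,0,yaw],degrees=True).as_matrix()).as_rotvec(degrees=True)
    return d,t
E
python3 - <<'E'
from h import *
mx=cam("top"); im=r.snapshot("top")
a=cv2.resize(im[140:260,180:340],None,fx=4,fy=4,interpolation=2); b=cv2.resize(im[110:260,300:460],None,fx=2.4,fy=2.4*.8,interpolation=2)
cv2.imwrite("pics/crop1.png",np.vstack([a[:, :],np.zeros((10,640,3),np.uint8)])[:480])
cv2.imwrite("pics/crop2.png",cv2.resize(im[110:260,300:460],None,fx=4,fy=4,interpolation=2))
for l,z in (("case",65),("spare_pack",16),("power_brick",30),("reel",30),("cover",66)):
    for d in r.outline_of("top",l)[:5]: print(l,round(d["score"],2),np.round(d["xy"]),*rect(mx,d["region"],z))
g=plane(mx,r.landmark_of("top","cover_grip")[0]["xy"],90);print("grip",g)
ms=cam("scene");r.snapshot("scene");print("grip scene",plane(ms,r.landmark_of("scene","cover_grip")[0]["xy"],90))
for d in r.outline_of("scene","spare_pack")[:5]: print(np.round(d["xy"]),*rect(ms,d["region"],16))
E
```

```text
case 0.85 [249. 188.] [592.82 106.57] [np.float32(306.053), np.float32(172.27873)] 80.849144
spare_pack 0.75 [321. 132.] [790.04 -87.24] [np.float32(101.89409), np.float32(59.311287)] 71.15499
spare_pack 0.63 [408. 178.] [ 637.45 -353.16] [np.float32(98.726906), np.float32(58.599537)] 84.06008
spare_pack 0.6 [359. 173.] [ 652.17 -206.94] [np.float32(101.81919), np.float32(58.982132)] 44.27957
spare_pack 0.35 [201. 272.] [359.57 243.72] [np.float32(93.78737), np.float32(90.86372)] 93.5572
power_brick 0.79 [363. 230.] [ 477.22 -225.56] [np.float32(95.02861), np.float32(52.234936)] 84.23989
reel 0.63 [200. 271.] [358.63 242.67] [np.float32(92.64519), np.float32(89.26794)] 93.58553
cover 0.83 [271. 189.] [586.98  48.9 ] [np.float32(147.2473), np.float32(146.80917)] 170.37961
grip [[581.64  15.53  90.  ]]
grip scene [[576.88  25.99  90.  ]]
[232. 264.] [ 641.68 -352.78] [np.float32(99.795334), np.float32(65.410194)] 85.37296
[364. 289.] [793.78 -87.93] [np.float32(101.17094), np.float32(63.168053)] 71.473656
[290. 320.] [ 805.95 -263.9 ] [np.float32(104.69931), np.float32(60.675587)] 120.3871
[297. 254.] [ 655.26 -205.63] [np.float32(102.12804), np.float32(64.06471)] 46.52002
```

View pics/crop2.png

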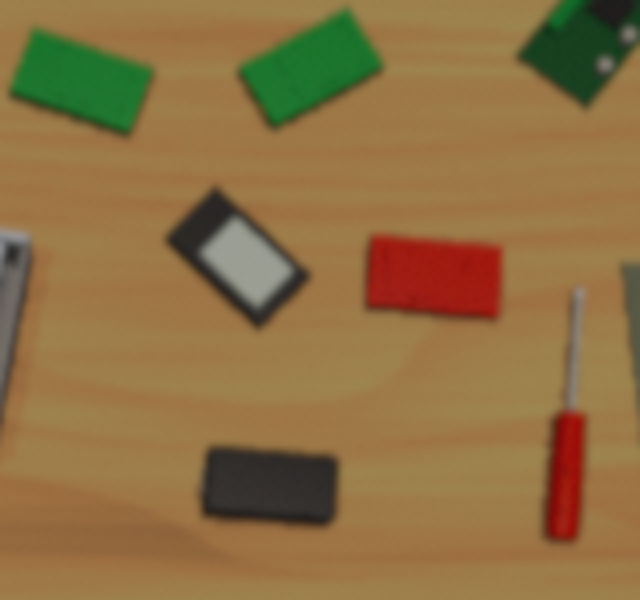

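The enlarged crop shows the piece at (359,174) is the black one with a white label, so it is the spare pack. (367,232) is the plain brick. Next I go above the cover's grip.

```bash
python3 - <<'E'
from h import *
print(togo([581.5,20,200],170.6))
E
```

```text
(array([-54.61, -34.93,   1.34]), array([ 0.  , -0.  , -8.81]))
```

Emit:
jog_arm --moves '[[[-54.6,-34.9,1.3,0,0,-8.8],[-54.6,-34.9,1.3,0,0,-8.8],[-54.6,-34.9,1.3,0,0,-8.8],[-54.6,-34.9,1.3,0,0,-8.8],[-54.6,-34.9,1.3,0,0,-8.8],[-54.6,-34.9,1.3,0,0,-8.8],[-54.6,-34.9,1.3,0,0,-8.8],[-54.6,-34.9,1.3,0,0,-8.8],[-54.6,-34.9,1.3,0,0,-8.8],[-54.6,-34.9,1.3,0,0,-8.8],[-54.6,-34.9,1.3,0,0,-8.8],[-54.6,-34.9,1.3,0,0,-8.8]]]'

```text
time_s: 2.9
eef_pos: [581.8, 19.1, 199.8]
ee_rot: [-180.0, -0.0, 170.5]
ft_force: [-0.3, 0.2, -1.1]
finger_gap: 94.0
```

```bash
python3 - <<'E'
from h import *
s=r.state();print(s["time_s"],s["eef_pos"],s["ee_rot"],s["joints"])
T=pose(s);im=r.snapshot("wrist");cv2.imwrite("pics/w1.png",im);mx=cam("wrist",T)
for d in r.landmark_of("wrist","cover_grip")[:2]: print(d["score"],d["xy"],plane(mx,d["xy"],90))
for d in r.outline_of("wrist","cover")[:2]: print("cover",d["score"],d["xy"],rect(mx,d["region"],66))
for d in r.outline_of("wrist","case")[:2]: print("case",d["score"],d["xy"],rect(mx,d["region"],66))
E
```

```text
2.9 [581.82  19.15 199.84] [-179.99   -0.05  170.47] [ -1.72  21.93  82.66  -0.    75.47 -82.19]
0.64 [324.6, 197.2] [[583.54  27.05  90.  ]]
cover 0.64 [348.2, 184.6] (array([587.49,  51.05], dtype=float32), [np.float32(146.28264), np.float32(146.07607)], np.float32(170.40294))
case 0.87 [399.0, 180.6] (array([598.2 , 111.34], dtype=float32), [np.float32(304.31448), np.float32(163.67853)], np.float32(80.40129))
```

View pics/w1.png

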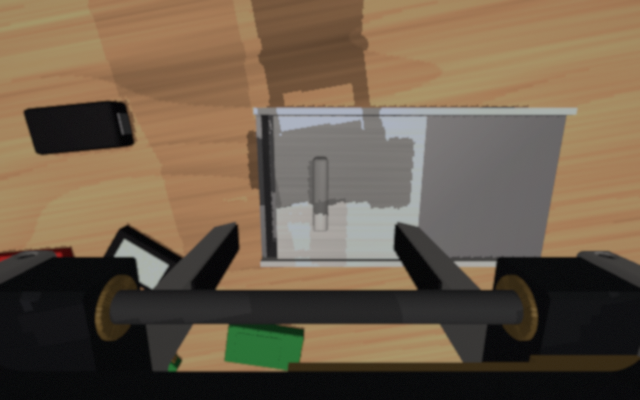

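The wrist picture shows the ridge at (320,195), the cover slightly open with a gap on its -y side (267,185), and the brick at (80,127). I descend, grip the ridge and slide the cover +y.

Emit:
jog_arm --moves '[[[0,0.45,5,0,0,0],[0,0.45,9,0,0,0],[0,0.45,11,0,0,0],[0,0.45,12.1,0,0,0],[0,0.45,12.1,0,0,0],[0,0.45,12.1,0,0,0]]]'

```text
time_s: 3.85
eef_pos: [582.2, 25.9, 80.8]
ee_rot: [180.0, 0.1, 170.7]
ft_force: [0.1, 0.6, 0.2]
finger_gap: 94.6
```

Emit:
jog_arm --moves '[[[0,0,0,0,0,0],[0,0,0,0,0,0],[0,0,0,0,0,0],[0,0,0,0,0,0],[0,0,0,0,0,0]]]' --grip -1

```text
time_s: 4.47
eef_pos: [582.2, 25.9, 80.8]
ee_rot: [180.0, 0.1, 170.7]
ft_force: [-0.4, 0.2, 0.0]
finger_gap: 47.4
```

Emit:
jog_arm --moves '[[[0,0,0,0,0,0],[0,0,0,0,0,0],[0,0,0,0,0,0],[0,0,0,0,0,0],[0,0,0,0,0,0],[0,0,0,0,0,0]]]' --grip -1

```text
time_s: 5.22
eef_pos: [582.2, 25.8, 80.8]
ee_rot: [180.0, 0.1, 170.7]
ft_force: [0.5, -2.3, 0.2]
finger_gap: 13.6
```

Gripped (13.6 mm). Sliding along tool +y.

Emit:
jog_arm --moves '[[[0,2,0,0,0,0],[0,4,0,0,0,0],[0,6,0,0,0,0],[0,8,0,0,0,0],[0,9.5,0,0,0,0],[0,10.5,0,0,0,0],[0,11,0,0,0,0],[0,11,0,0,0,0]]]'

```text
time_s: 6.22
eef_pos: [600.7, 136.0, 80.8]
ee_rot: [179.9, 0.2, 170.7]
ft_force: [7.0, 0.4, -3.1]
finger_gap: 13.6
```

Emit:
jog_arm --moves '[[[0,0.4,0,0,0,0],[0,0.8,0,0,0,0],[0,0.8,0,0,0,0]]]'

```text
time_s: 6.6
eef_pos: [602.2, 145.0, 80.8]
ee_rot: [179.9, 0.2, 170.7]
ft_force: [5.6, 1.7, -2.6]
finger_gap: 13.9
```

Emit:
jog_arm --moves '[[[0,0.3,0,0,0,0],[0,0.6,0,0,0,0],[0,0.6,0,0,0,0]]]'

```text
time_s: 6.98
eef_pos: [602.5, 146.3, 80.7]
ee_rot: [-179.6, 0.1, 170.7]
ft_force: [-5.9, -35.8, 7.4]
finger_gap: 13.5
```

Emit:
jog_arm --moves '[[[0,0,0,0,0,0],[0,0,0,0,0,0],[0,0,0,0,0,0]]]' --grip 1

```text
time_s: 7.35
eef_pos: [602.3, 147.0, 80.7]
ee_rot: [-179.7, 0.1, 170.7]
ft_force: [1.2, -0.8, -0.2]
finger_gap: 40.1
```

Emit:
jog_arm --moves '[[[0,0,-3,0,0,0],[0,0,-6,0,0,0],[0,-3,-10,0,0,0],[0,-9,-14,0,0,0],[0,-15,-14,0,0,0],[0,-15,-14,0,0,0],[0,-15,-14,0,0,0]]]'

```text
time_s: 8.22
eef_pos: [578.1, 0.2, 221.5]
ee_rot: [-179.7, 0.1, 170.7]
ft_force: [0.1, 0.9, -0.1]
finger_gap: 94.1
```

```bash
python3 - <<'E'
from h import *
s=r.state();print(s["time_s"],s["eef_pos"],s["ee_rot"],s["joints"])
T=pose(s);im=r.snapshot("wrist");cv2.imwrite("pics/w2.png",im);mx=cam("wrist",T)
np.save("T2.npy",T)
for l,z in (("lower_pack",30),("spare_pack",18),("cover",66)):
  for d in r.outline_of("wrist",l)[:4]: print(l,d["score"],d["xy"],rect(mx,d["region"],z))
for d in r.landmark_of("wrist","bay_floor")[:2]: print(d["score"],d["xy"],plane(mx,d["xy"],12))
E
```

```text
8.225 [578.09   0.22 221.54] [-179.68    0.05  170.69] [ -3.46  20.44  81.75  -0.33  77.79 -84.08]
lower_pack 0.98 [343.5, 188.7] (array([593.03,  30.34], dtype=float32), [np.float32(100.18053), np.float32(58.22096)], np.float32(80.72828))
spare_pack 0.98 [70.4, 249.8] (array([ 614.23, -344.  ], dtype=float32), [np.float32(112.35481), np.float32(22.170965)], np.float32(80.78785))
spare_pack 0.68 [185.9, 355.2] (array([ 800.84, -224.51], dtype=float32), [np.float32(65.95795), np.float32(28.76255)], np.float32(138.36234))
spare_pack 0.6 [286.3, 337.3] (array([791.26, -85.1 ], dtype=float32), [np.float32(101.103455), np.float32(58.351498)], np.float32(69.793335))
spare_pack 0.55 [159.8, 248.5] (array([ 637.04, -215.02], dtype=float32), [np.float32(66.26865), np.float32(64.902115)], np.float32(133.20087))
cover 0.63 [483.9, 182.7] (array([607.67, 173.82], dtype=float32), [np.float32(146.89352), np.float32(145.62271)], np.float32(80.524536))
```

View pics/w2.png

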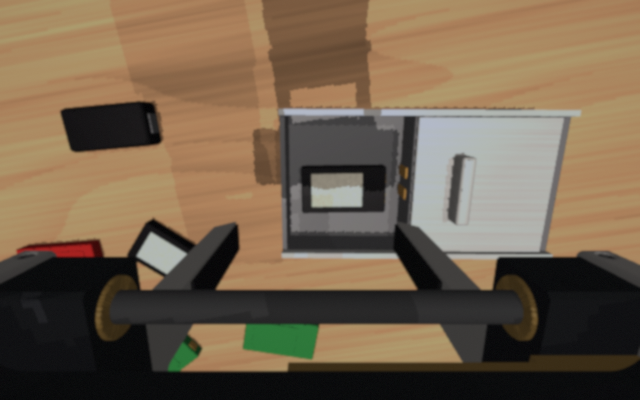

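The bay is open. The lower pack shows at (343,189), lying nearly square, with brass contacts at (404,182). The spare is partly behind the finger at (160,248). I go above the spare.

```bash
python3 - <<'E'
from h import *
print(togo([653,-206.5,180],45))
E
```

```text
(array([-10.71, -19.26,   4.25]), array([ -0.16,   0.39, 125.79]))
```

Emit:
jog_arm --moves '[[[-1,-2,0,0,0,10.5],[-2,-4,0.4,0,0,21],[-3,-6,0.8,0,0,31.5],[-4,-8,1.2,0,0,42],[-5,-10,1.6,0,0,52.5],[-6,-12,2,0,0,63],[-7,-14,2.5,0,0,73.5],[-8,-16,3,0,0,84],[-9,-17,3.5,0,0,94.5],[-10,-18.5,4,0,0,105],[-10.7,-19.3,4.2,0,0,115.5],[-10.7,-19.3,4.2,0,0.3,125.8]]]'

```text
time_s: 9.98
eef_pos: [653.2, -206.7, 179.6]
ee_rot: [-179.9, 0.2, 44.7]
ft_force: [0.2, 0.4, -0.6]
finger_gap: 94.0
```

Emit:
jog_arm --moves '[[[0,0,0,0,0,0],[0,0,0,0,0,0]]]'

```text
time_s: 10.22
eef_pos: [653.3, -206.1, 179.4]
ee_rot: [-179.9, 0.2, 44.9]
ft_force: [0.3, 0.5, -0.6]
finger_gap: 94.0
```

```bash
python3 - <<'E'
from h import *
s=r.state();print(s["time_s"],s["eef_pos"],s["ee_rot"],s["joints"])
T=pose(s);im=r.snapshot("wrist");cv2.imwrite("pics/w3.png",im);mx=cam("wrist",T)
for d in r.outline_of("wrist","spare_pack")[:4]:
    q=rect(mx,d["region"],18);print(d["score"],d["xy"],q, togo([*q[0],14],q[2],s))
for d in r.landmark_of("wrist","spare_pack")[:3]: print(d["score"],d["xy"],plane(mx,d["xy"],0))
E
```

```text
10.225 [ 653.34 -206.13  179.37] [-179.93    0.18   44.93] [-20.52  36.42  63.91  -0.14  79.8   24.57]
0.9 [380.4, 267.5] (array([ 634.5 , -330.99], dtype=float32), [np.float32(79.21158), np.float32(53.75472)], np.float32(72.21215)) (array([-10.1 ,   7.53,  16.56]), array([ -0.11,   0.16, -27.28]))
0.88 [452.9, 123.7] (array([ 802.56, -262.35], dtype=float32), [np.float32(104.109985), np.float32(55.8379)], np.float32(120.33969)) (array([ 6.64, 14.54, 16.5 ]), array([ -0.17,   0.11, -75.4 ]))
0.7 [314.4, 183.2] (array([ 652.73, -205.77], dtype=float32), [np.float32(101.04594), np.float32(57.022694)], np.float32(46.00521)) (array([ 0.03, -0.05, 16.54]), array([-0.07,  0.18, -1.07]))
0.59 [339.9, 19.7] (array([ 783.38, -105.63], dtype=float32), [np.float32(64.1588), np.float32(58.63481)], np.float32(71.62465)) (array([16.36,  2.09, 16.48]), array([ -0.11,   0.16, -26.69]))
0.95 [450.5, 122.8] [[ 803.24 -263.47    0.  ]]
0.89 [332.0, 1.2] [[794.91 -87.22   0.  ]]
0.81 [394.6, 275.5] [[ 638.24 -357.16    0.  ]]
```

View pics/w3.png

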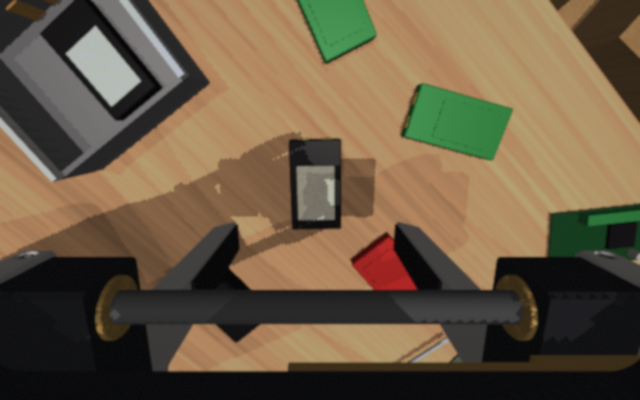

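The pack sits at (315,184), centred and square between the fingers, and both look-alikes (385,262; 458,122) are clear of them. I descend and grasp.

Emit:
jog_arm --moves '[[[0,0,5,0,0,-1],[0,0,10,0,0,-1],[0,0,13,0,0,-1],[0,0,15,0,0,-1],[0,0,16.4,0,0,-1],[0,0,16.4,0,0,-1],[0,0,16.4,0,0,-1]]]'

```text
time_s: 11.25
eef_pos: [653.4, -206.9, 16.9]
ee_rot: [180.0, 0.1, 45.8]
ft_force: [0.6, 0.1, 0.7]
finger_gap: 94.0
```

Emit:
jog_arm --moves '[[[0,0,0,0,0,0],[0,0,0,0,0,0],[0,0,0,0,0,0],[0,0,0,0,0,0],[0,0,0,0,0,0],[0,0,0,0,0,0],[0,0,0,0,0,0]]]' --grip -1

```text
time_s: 12.12
eef_pos: [653.4, -206.8, 16.9]
ee_rot: [180.0, 0.1, 45.8]
ft_force: [-0.8, 1.1, 1.6]
finger_gap: 55.6
```

```bash
python3 - <<'E'
from h import *
print(togo([572,-98,170],80.7))
E
```

```text
(array([  2.1 , -13.41, -15.32]), array([ -0.01,   0.13, -34.88]))
```

Emit:
jog_arm --moves '[[[0,0,-2,0,0,0],[0,0,-6,0,0,0],[0,0,-11,0,0,0],[0.5,-3,-15.3,0,0,-8],[1,-7,-15.3,0,0,-17],[1.5,-11,-15.3,0,0,-26],[2.1,-13.4,-15.3,0,0,-34.9],[2.1,-13.4,-15.3,0,0,-34.9],[2.1,-13.4,-15.3,0,0,-34.9]]]'

```text
time_s: 13.25
eef_pos: [572.6, -98.6, 170.6]
ee_rot: [180.0, 0.1, 80.6]
ft_force: [-0.0, 0.5, -2.4]
finger_gap: 55.7
```

```bash
python3 - <<'E'
from h import *
s=r.state();print(s["time_s"],s["eef_pos"],s["ee_rot"],s["finger_gap"],s["joints"])
T=pose(s);im=r.snapshot("wrist");cv2.imwrite("pics/w4.png",im);mx=cam("wrist",T)
for l in("spare_pack","lower_pack"):
  for d in r.outline_of("wrist",l)[:5]:
    print(l,d["score"],d["xy"],"low:",*rect(mx,d["region"],30),"held:",*rect(mx,d["region"],T[2,3]+1))
E
```

```text
13.25 [572.6  -98.61 170.62] [179.97   0.14  80.57] 55.67764508168625 [-13.32  23.2   84.9   -0.14  71.87  -3.84]
spare_pack 0.89 [317.0, 222.8] low: [ 566.71 -136.73] [np.float32(151.32607), np.float32(103.04583)] 80.49491 held: [574.44 -88.57] [np.float32(82.77629), np.float32(56.36676)] 80.49489
spare_pack 0.86 [388.4, 352.4] low: [ 625.71 -300.89] [np.float32(41.393387), np.float32(30.425669)] 90.04664 held: [ 606.71 -178.37] [np.float32(22.642403), np.float32(16.643072)] 90.046646
spare_pack 0.73 [534.5, 267.1] low: [ 800.62 -224.03] [np.float32(77.35854), np.float32(24.845182)] 136.14624 held: [ 702.39 -136.32] [np.float32(42.315582), np.float32(13.590464)] 136.14613
spare_pack 0.62 [524.6, 136.8] low: [779.79 -83.69] [np.float32(98.44259), np.float32(62.644585)] 71.36612 held: [690.99 -59.56] [np.float32(53.848713), np.float32(34.266987)] 71.36616
lower_pack 0.95 [317.2, 52.4] low: [594.14  25.5 ] [np.float32(94.14413), np.float32(55.730324)] 81.27615 held: [589.44   0.17] [np.float32(51.497395), np.float32(30.484888)] 81.27608
```

View pics/w4.png

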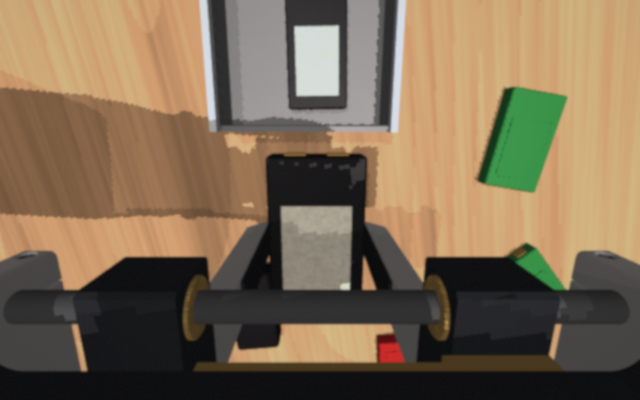

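The held pack is at (317,222), its far end at row 155. The lower pack is at (317,52) but cut by the top of the frame, near end at row 108. I shift 3.5 cm towards the bay to see all of it.

Emit:
jog_arm --moves '[[[2,0,0,0,0,0],[3.5,0,0,0,0,0],[3.5,0,0,0,0,0],[3.5,0,0,0,0,0]]]'

```text
time_s: 13.9
eef_pos: [578.1, -64.1, 169.7]
ee_rot: [-180.0, 0.1, 80.6]
ft_force: [-0.3, -0.5, -1.7]
finger_gap: 55.3
```

```bash
python3 - <<'E'
from h import *
S=[]
for i in range(4):
    s=r.state();T=pose(s);im=r.snapshot("wrist");mx=cam("wrist",T)
    d=r.outline_of("wrist","lower_pack")[0];h=max((q for q in r.outline_of("wrist","spare_pack") if abs(q["xy"][0]-317)<25),key=lambda q:q["score"])
    print(s["eef_pos"],s["ee_rot"],"low",d["score"],d["xy"],*rect(mx,d["region"],30),"held",*rect(mx,h["region"],T[2,3]+1))
cv2.imwrite("pics/w5.png",im)
# overlay of expected 56x100 rect
q=rect(mx,d["region"],30);print(togo([*q[0],170],q[2],s), s["joints"])
E
```

```text
[578.14 -64.14 169.71] [-179.96    0.13   80.63] low 0.56 [317.0, 87.7] [594.58  28.42] [np.float32(100.431854), np.float32(57.279182)] 81.230804 held [580.27 -53.79] [np.float32(82.10178), np.float32(56.26408)] 80.57551
[578.06 -64.55 169.72] [-179.95    0.13   80.58] low 0.91 [316.2, 88.2] [594.65  28.59] [np.float32(100.30717), np.float32(55.816166)] 81.45131 held [579.9  -54.51] [np.float32(83.007126), np.float32(56.22347)] 81.040565
[578.07 -64.46 169.73] [-179.96    0.13   80.58] low 0.96 [316.7, 86.1] [594.94  28.44] [np.float32(102.282364), np.float32(57.1146)] 81.623055 held [579.89 -54.05] [np.float32(83.37619), np.float32(56.50525)] 80.96674
[578.08 -64.34 169.72] [-179.95    0.13   80.59] low 0.69 [315.2, 89.6] [594.69  28.87] [np.float32(100.000015), np.float32(55.78715)] 81.442116 held [579.8  -53.93] [np.float32(82.09969), np.float32(55.990517)] 80.54331
(array([ 9.47,  0.12, -0.05]), array([-0.05,  0.13, -0.85])) [-9.9  23.37 84.78 -0.14 71.9  -0.45]
```

View pics/w5.png

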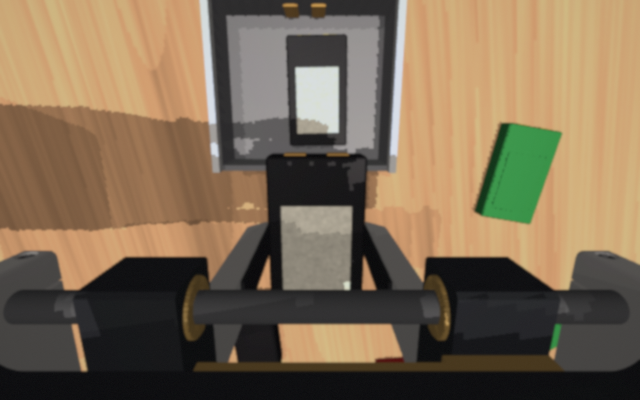

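Emit:
jog_arm --moves '[[[4,0,0,0,0,-0.4],[7.5,0.1,0,0,0,-0.7],[9.4,0.1,0,0,0,-0.7],[9.4,0.1,0,0,0,-0.7],[9.4,0.1,4,0,0,-0.7],[9.4,0.1,8,0,0,-0.7],[9.4,0.1,10,0,0,-0.7],[9.4,0.1,10,0,0,-0.7],[9.4,0.1,10,0,0,-0.7]]]'

```text
time_s: 15.62
eef_pos: [594.9, 27.5, 70.7]
ee_rot: [180.0, 0.1, 81.3]
ft_force: [-0.3, 0.4, -1.4]
finger_gap: 55.5
```

```bash
python3 - <<'E'
from h import *
for i in range(2):
    s=r.state();print(s["time_s"],s["eef_pos"],s["ee_rot"],s["ft_force"],togo([594.7,28.6,47],81.3,s)); r.snapshot("wrist")
E
```

```text
15.625 [594.87  27.48  70.69] [179.96   0.12  81.27] [-0.27  0.39 -1.42] (array([ 0.11, -0.04,  2.37]), array([ 0.04,  0.12, -0.03]))
15.675 [594.93  27.64  70.85] [179.94   0.12  81.27] [ 0.42 -0.7  -1.69] (array([ 0.1 , -0.04,  2.39]), array([ 0.06,  0.12, -0.03]))
```

Emit:
jog_arm --moves '[[[0.1,0,1,0,0,0],[0.1,0,1.8,0,0,0],[0.1,0,2.1,0,0,0],[0.1,0,2.1,0,0,0]]]'

```text
time_s: 16.23
eef_pos: [594.9, 28.8, 49.5]
ee_rot: [180.0, 0.1, 81.3]
ft_force: [-0.0, 0.3, -2.1]
finger_gap: 55.7
```

Emit:
jog_arm --moves '[[[0,0,0.1,0,0,0],[0,0,0.2,0,0,0],[0,0,0.2,0,0,0]]]'

```text
time_s: 16.6
eef_pos: [595.0, 28.7, 47.5]
ee_rot: [180.0, 0.1, 81.3]
ft_force: [-0.2, 0.5, -2.4]
finger_gap: 55.8
```

Emit:
jog_arm --moves '[[[0,0,0.05,0,0,0],[0,0,0.1,0,0,0],[0,0,0.1,0,0,0]]]'

```text
time_s: 16.98
eef_pos: [595.0, 28.8, 46.9]
ee_rot: [180.0, 0.1, 81.3]
ft_force: [-3.3, -0.2, 4.2]
finger_gap: 55.7
```

Contact (about 6 N change). Releasing gently.

Emit:
jog_arm --moves '[[[0,0,0,0,0,0],[0,0,0,0,0,0],[0,0,0,0,0,0],[0,0,0,0,0,0]]]' --grip 0.5

```text
time_s: 17.48
eef_pos: [595.0, 28.8, 46.8]
ee_rot: [180.0, 0.1, 81.3]
ft_force: [-1.2, 0.3, 1.1]
finger_gap: 70.7
```

Emit:
jog_arm --moves '[[[0,0,-1,0,0,0],[0,0,-3,0,0,0],[0,0,-7,0,0,0],[0,0,-12,0,0,0],[-4,0,-15,0,0,0],[-8,0,-15,0,0,0],[-8,0,-15,0,0,0],[-8,0,-15,0,0,0]]]'

```text
time_s: 18.48
eef_pos: [582.8, -49.6, 197.2]
ee_rot: [179.9, 0.1, 81.3]
ft_force: [0.4, 0.2, -0.5]
finger_gap: 70.7
```

```bash
python3 - <<'E'
from h import *
s=r.state();T=pose(s);im=r.snapshot("wrist");mx=cam("wrist",T);print(s["time_s"],s["eef_pos"],s["ee_rot"],s["finger_gap"])
for l in ("lower_pack","spare_pack"):
  for d in r.outline_of("wrist",l)[:3]: print(l,d["score"],d["xy"],*rect(mx,d["region"],48))
c=np.array([594.7,28.6,0]); p=proj(mx,[[594.7,28.6,48]])[0];print(p)
x0,y0=max(0,int(p[0])-100),max(0,int(p[1])-75)
cv2.imwrite("pics/w6.png",cv2.resize(im[y0:y0+150,x0:x0+200],None,fx=4,fy=4,interpolation=2)); np.save("T6.npy",T); cv2.imwrite("pics/w6full.png",im)
E
```

```text
18.475 [582.83 -49.63 197.24] [179.95   0.11  81.28] 70.6688867737381
spare_pack 0.83 [390.5, 359.3] [ 638.84 -270.03] [np.float32(52.481213), np.float32(14.243165)] 171.15207
spare_pack 0.77 [501.5, 180.5] [770.85 -76.77] [np.float32(92.25836), np.float32(58.604626)] 70.838524
spare_pack 0.67 [315.8, 108.5] [595.43  27.91] [np.float32(100.936485), np.float32(56.102703)] 81.25543
[315.77 109.47]
```

View pics/w6.png

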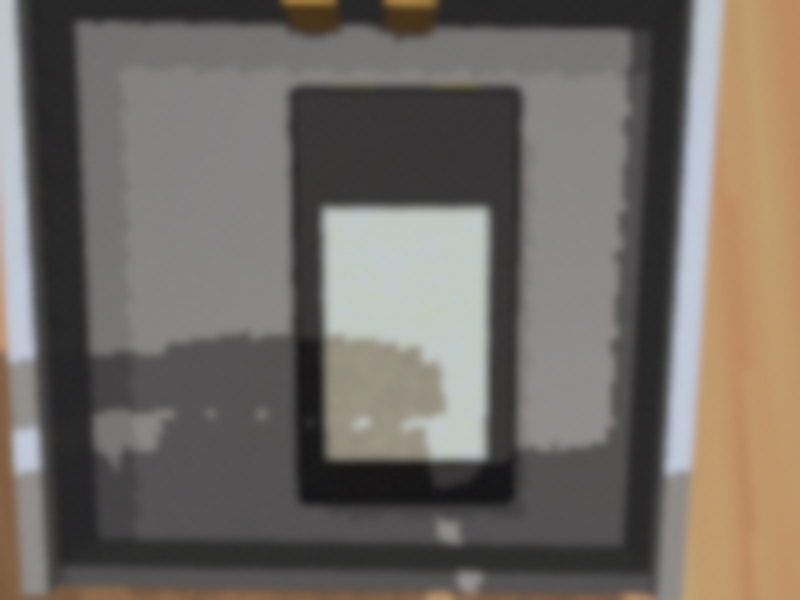

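The crop shows the spare lying square in the bay at about (405,295), with no edge of the lower pack sticking out. On the way back to the ridge I check the pile from the side.

```bash
python3 - <<'E'
from h import *
print(togo([570,20,200],170.6))
E
```

```text
(array([ 6.64, -2.31, -0.33]), array([ -0.07,   0.11, -89.25]))
```

Emit:
jog_arm --moves '[[[1,-0.3,0,0,0,-10],[2,-0.6,0,0,0,-20],[3,-0.9,0,0,0,-30],[4,-1.2,0,0,0,-40],[5,-1.6,0,0,0,-50],[6,-2,0,0,0,-60],[6.6,-2.3,0,0,0,-70],[6.6,-2.3,0,0,0,-80],[6.6,-2.3,-0.3,0,0,-89.2],[6.6,-2.3,-0.3,0,0,-89.2],[6.6,-2.3,-0.3,0,0,-89.2]]]' --grip 1

```text
time_s: 20.0
eef_pos: [570.1, 19.9, 199.6]
ee_rot: [-179.9, 0.0, 170.4]
ft_force: [-0.0, 0.4, 0.4]
finger_gap: 94.3
```

```bash
python3 - <<'E'
from h import *
s=r.state();T=pose(s);im=r.snapshot("wrist");mx=cam("wrist",T);print(s["time_s"],s["eef_pos"],s["ee_rot"],s["finger_gap"],s["joints"])
for l,z in (("lower_pack",48),("spare_pack",48),("cover",66)):
  for d in r.outline_of("wrist",l)[:4]: print(l,d["score"],d["xy"],*rect(mx,d["region"],z))
d=r.landmark_of("wrist","cover_grip");print([(q["score"],plane(mx,q["xy"],90)) for q in d[:1]])
p=proj(mx,[[594.7,28.6,40]])[0];print(p)
x0,y0=max(0,int(p[0])-80),max(0,int(p[1])-60)
a=cv2.resize(im[y0:y0+120,x0:x0+160],None,fx=4,fy=4,interpolation=2)
a=np.clip(255*(a/255.)**.5,0,255).astype(np.uint8);cv2.imwrite("pics/w7.png",a)
print(togo([602.4,146.5,130],170.6,s))
E
```

```text
20.0 [570.06  19.94 199.62] [-179.89    0.02  170.37] 94.34038937917808 [ -1.62  20.42  84.74  -0.12  74.84 -81.96]
lower_pack 0.58 [332.3, 177.2] [563.    33.11] [np.float32(87.09672), np.float32(3.726538)] 81.268486
spare_pack 0.71 [326.4, 208.4] [594.07  29.23] [np.float32(99.70755), np.float32(57.885624)] 80.35926
spare_pack 0.6 [263.0, 348.0] [761.97 -73.99] [np.float32(92.68284), np.float32(62.39776)] 70.74666
cover 0.72 [477.2, 191.5] [607.18 173.83] [np.float32(147.11046), np.float32(146.22351)] 80.65719
[(0.41, array([[565.95,  33.72,  90.  ]]))]
[327.78 206.2 ]
(array([-1.07, 13.03,  6.94]), array([-0.11,  0.02, -0.23]))
```

View pics/w7.png

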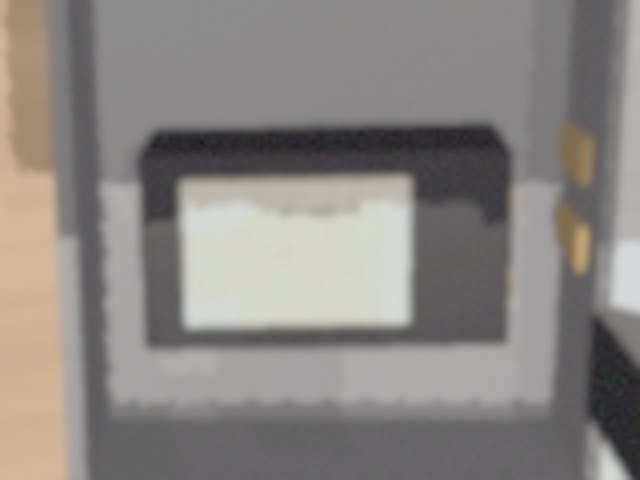

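The -x side faces of the two packs run on as one even band (top edge at about row 130), so the pile is flush. Now back to the ridge.

Emit:
jog_arm --moves '[[[0,4,0,0,0,-0.2],[-0.5,8,1,0,0,-0.2],[-1.1,11.5,3,0,0,-0.2],[-1.1,13,6,0,0,-0.2],[-1.1,13,9,0,0,-0.2],[-1.1,13,11,0,0,-0.2],[-1.1,13,12,0,0,-0.2],[-1.1,13,12,0,0,-0.2]]]'

```text
time_s: 21.25
eef_pos: [602.3, 145.7, 79.3]
ee_rot: [-179.9, -0.0, 170.7]
ft_force: [-0.6, -0.5, 0.2]
finger_gap: 94.1
```

Emit:
jog_arm --moves '[[[0,0,0,0,0,0],[0,0,0,0,0,0],[0,0,0,0,0,0],[0,0,0,0,0,0],[0,0,0,0,0,0],[0,0,0,0,0,0],[0,0,0,0,0,0],[0,0,0,0,0,0],[0,0,0,0,0,0],[0,0,0,0,0,0],[0,0,0,0,0,0]]]' --grip -1

```text
time_s: 22.62
eef_pos: [602.3, 145.7, 79.2]
ee_rot: [-179.9, -0.0, 170.7]
ft_force: [-0.1, 0.4, 0.2]
finger_gap: 13.7
```

Gripped. Sliding shut along tool -y (about 14 cm), gently near the end.

Emit:
jog_arm --moves '[[[0,-1.5,0,0,0,0],[0,-3,0,0,0,0],[0,-4.5,0,0,0,0],[0,-6,0,0,0,0],[0,-7.5,0,0,0,0],[0,-9,0,0,0,0],[0,-10.5,0,0,0,0],[0,-12,0,0,0,0],[0,-13,0,0,0,0],[0,-13.3,0,0,0,0],[0,-13.3,0,0,0,0]]]'

```text
time_s: 24.0
eef_pos: [580.1, 13.4, 79.2]
ee_rot: [-179.8, -0.1, 170.6]
ft_force: [-5.6, -1.1, -2.2]
finger_gap: 13.5
```

Emit:
jog_arm --moves '[[[0,-0.3,0,0,0,0],[0,-0.5,0,0,0,0],[0,-0.6,0,0,0,0],[0,-0.6,0,0,0,0]]]'

```text
time_s: 24.5
eef_pos: [579.2, 7.9, 79.3]
ee_rot: [-179.9, -0.1, 170.6]
ft_force: [-1.4, 6.6, -2.7]
finger_gap: 13.7
```

Emit:
jog_arm --moves '[[[0,-0.2,0,0,0,0],[0,-0.4,0,0,0,0],[0,-0.4,0,0,0,0]]]'

```text
time_s: 24.88
eef_pos: [579.1, 7.7, 79.2]
ee_rot: [179.8, -0.0, 170.7]
ft_force: [4.3, 31.0, -6.1]
finger_gap: 13.6
```

End stop reached, after 140 mm of travel. Release and retreat.

Emit:
jog_arm --moves '[[[0,0,0,0,0,0],[0,0,0,0,0,0],[0,0,0,0,0,0],[0,0,0,0,0,0]]]' --grip 1

```text
time_s: 25.38
eef_pos: [579.2, 7.3, 79.4]
ee_rot: [179.8, -0.0, 170.7]
ft_force: [-0.4, 0.1, -0.7]
finger_gap: 50.3
```

Emit:
jog_arm --moves '[[[0,0,-2,0,0,0],[0,0,-6,0,0,0],[0,0,-11,0,0,0],[4,0,-14,0,0,0],[8,0,-14,0,0,0],[12,0,-14,0,0,0],[12,0,-14,0,0,0],[12,0,-14,0,0,0]]]'

```text
time_s: 26.38
eef_pos: [461.4, 26.0, 219.7]
ee_rot: [179.8, 0.0, 170.7]
ft_force: [0.9, -0.1, -1.2]
finger_gap: 94.4
```

```bash
python3 - <<'E'
from h import *
s=r.state();print(s["time_s"],s["eef_pos"],s["ft_force"],s["finger_gap"])
mx=cam("top");im=r.snapshot("top");cv2.imwrite("pics/end.png",cv2.resize(im[100:300,170:470],None,fx=2.6,fy=2.6,interpolation=2))
for l,z in (("cover",66),("power_brick",30),("reel",30),("screwdriver",10)):
    for d in r.outline_of("top",l)[:2]: print(l,round(d["score"],2),np.round(d["xy"]),*rect(mx,d["region"],z))
E
```

```text
26.375 [461.4   25.98 219.73] [ 0.9  -0.11 -1.21] 94.38081213114687
cover 0.82 [279. 177.] [603.01  30.34] [np.float32(145.7074), np.float32(108.33771)] 80.125946
power_brick 0.78 [366. 231.] [ 478.26 -226.79] [np.float32(99.091866), np.float32(56.009968)] 85.145164
reel 0.64 [197. 270.] [361.56 247.33] [np.float32(89.01733), np.float32(79.89881)] 160.39859
screwdriver 0.89 [442. 234.] [ 490.94 -447.65] [np.float32(96.04122), np.float32(26.025633)] 172.20412
```

View pics/end.png

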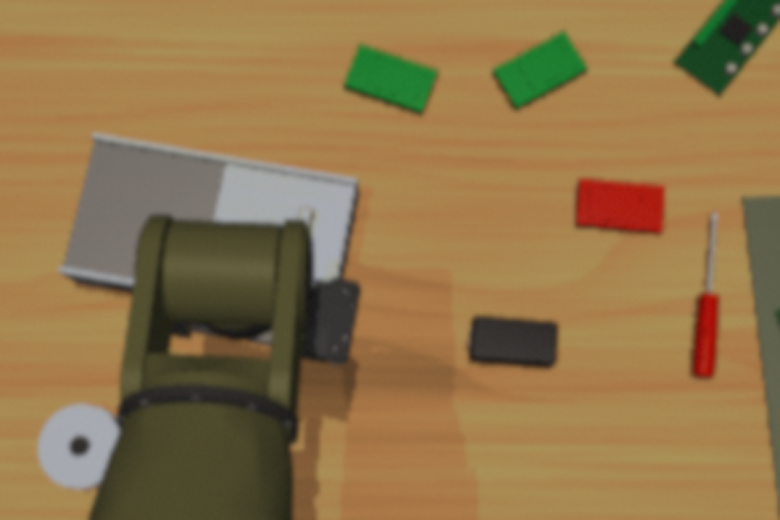

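The cover now reaches the -y end wall (350,240), with no gap left. The brick, reel, screwdriver and look-alikes are where they were. Handing in.

```bash
python3 -c "
from plant import r
print(r.job_done())"
```

```text
the job is handed in; nothing more can be done
None
```

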